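# Book a sample tray in at the scanner with its loose mill ball aboard

### The arm

A 6-joint arm with a two-finger parallel gripper is mounted at the origin on the work surface. World frame = base frame: x ahead of the robot, y to its left, z up, the work surface at z = 0. Lengths are in m, angles in degrees, forces in N, time in s.
With the tool pointing down it reaches from about 0.375 to 0.9 m from the base axis. Payload 3.1 kg.
Tool frame: the origin (TCP) lies midway between the tips of the shut fingers; the grasp point (between the pads) lies 19 mm behind it; z points along the fingers, y is the line along which they close (so a half turn about z gives the same grasp; the last joint's range is limited). The gripper opens to 87 mm and grips with 3 to 60 N. Pads are 19 mm wide; open, the fingers measure 117 mm over their backs; the gripper's body (75 mm by 190 mm) begins 51 mm behind the grasp point.
Start: joints at [-84.941, 30.224, 82.088, -0, 67.689, -10.227], TCP at [0.165, -0.603, 0.223] pointing down, gripper open.
Joint ranges: [-176.69, 176.69], [-43.24, 126.21], [12.49, 139.97], [-82, 262], [0, 151.66], [-163.58, 163.58]. Speed limits (degrees/s): [159.86, 159.86, 180, 180, 180, 180].

### API

Orientations are given as a 3x3 rotation matrix whose columns are the frame's x, y, z axes.
In Python, from rig import read_state, capture, camera_info, hand_in gives the robot as it stands.
- The arm moves only by the tool drive_tool, never from a script. Its argument "motion" is a list of rows, each a list of 2 entries, a list of its own where there are three numbers: the shift along the tool's x, y, z in mm, then the turn, a rotation vector about the tool's x, y, z in rad. A call has 1 to 5 rows; each row shifts and turns the commanded pose from where the row before left it, along the tool's axes as they then stand; what a row does not reach is not made up. A row lasts 1/10 s, in which the tool goes at most 50 mm and 8.59 degrees, less where a joint would pass 70% of its speed; a pose out of reach is approached as far as the arm can. A call is refused whole if a number of a shift passes 50 or a number of a turn 0.15, either way. A call with a gripper value outside its range is refused whole. "gripper" is the opening, from 0 (shut) to 1 (fully open), set as the call begins (left out, the last holds). The fingers move at their own pace and stop on an object; the grip force is fixed at half the most. Time passes only in rows, so rows that do not move let the fingers close. It gives the time, the measured TCP pose, the force, the opening and the grip force at its end, in the units of the state.
- read_state(): the state, without advancing time (a new reading comes with each control period).
- capture(name): name is "side" or "top"; returns the picture (384x512x3 uint8, red, green, blue); there is no depth.
- camera_info(name): a dict with "fovy" (degrees; the focal length in pixels is half the picture's height over the tangent of half this angle, whatever the lens; pixels are square), "cx", "cy" (the principal point, pixels), "xyz" and "orientation" of the camera in the world. Camera axes: x right, y down, z forward; pixel columns grow to the right and rows downward; lengths in m; the calibration is good to about 2 mm. A picture is of the moment at which its call begins. camera_info takes no time and is no camera call.
- hand_in(): hands the job in; it is judged then, once.
The state is a dict: "time_s": time; "joint_positions": joint angles; "qvel": joint speeds; "tau": joint torques, N m; "position": TCP position; "tcp_rot": TCP orientation; "force": force on the tool from outside, world axes, zero at the start; "moment": the same for the moment, N m; "opening": opening from 0.0 (shut) to 1.0 (fully open); "grasp_force": force on a finger pad.
Only numpy, scipy, OpenCV 4.12 (cv2) and the standard library are available. Lean on these libraries where they do the work, as an engineer would, in place of code of your own. Each camera call takes 0.05 s, during which the arm holds its last target. There are 200 camera calls.

### The job

Two sample trays stand on the bench; only one has its steel mill ball lying in the shallow pocket. Pick that tray up by its bridge handle with a light grip (the thin plastic cracks if squeezed hard), carry it smoothly and near level so that the ball never rolls out of its pocket, and present the barcode on its long side squarely to the middle of the hands-free scanner's window, about a hand's width in front of it. Finish while still holding the tray there, level and still in the air; do not touch the scanner, and leave the other things on the bench where they stand.

Things in the scene. Friction and masses are not known exactly. Their poses are not given: they have to be found in the camera images.
- tray: the tray with the ball: white plate 90 (x) x 170 (y) x 22 (z) mm, with a raised edge to 25.5 mm, 0.2 kg, balanced about its handle. Origin: centre of underside; z up, y lengthwise, -x is the long side with the barcode. Bridge handle on its middle; capped pot (33 mm across, top at 58 mm) fixed at y = +58 mm; ball pocket at y = -58 mm: facing the barcode, the pot is at the left end, the ball at the right.
- tray_handle (a point): centre of the grip bar of that tray's bridge handle, 67 mm above the tray's underside; same axes as the tray. The bar is 12 mm thick (x), 80 mm long (y), 14 mm high; its posts at y = +-36 mm leave 64 mm between them and 38 mm of free height under the bar. Squeezed with more than about 60 N a finger the thin plastic cracks; 20 to 40 N holds it well.
- tray_label (a point): centre of the barcode label (60 x 18 mm) on that tray's -x side, 45 mm from the tray's middle, 11 mm above its underside; same axes as the tray
- tray_pocket (a point): where the ball's centre is when it lies in the middle of the tray's pocket (round, flat dark floor, 30 mm across, 4 mm deep, 30.5 mm above the tray's underside at the ball's centre). The ball can wander about 6 mm from there; at about 45 degrees of tilt it rolls over the rim, and jerky starts and stops (over about 2 m/s2) can throw it out.
- ball_center (a point): centre of the loose steel ball, 25 mm across, about 64 g; rests in the pocket with its centre 30.5 mm above the tray's underside
- spare_tray: the other tray, of the same shape and axes but with an empty pocket; origin at the centre of its underside. Leave it alone.
- scanner: hands-free barcode scanner, fixed to the bench: round foot 96 mm across, neck, head 60 (x) x 74 (y) x 100 (z) mm from 85 to 185 mm above the bench; origin on the bench under the foot's centre; it looks along its -x
- scanner_window (a point): centre of the scanner's dark window, 135 mm above the bench, 27 mm ahead (-x) of the scanner's origin; same axes as the scanner: -x points out of the window. It reads a label 50 to 150 mm in front of it.
- reagent_bottle: bottle 60 mm across, 135 mm high; origin at its underside; leave it alone
- tube_rack: white rack 70 x 200 mm with capped tubes, 101 mm high; origin at its underside; leave it alone
- sample_pot: small labelled pot 44 mm across, 55 mm high; origin at its underside; leave it alone
Mind the look-alikes: they are no part of the job. What is shaped like the tray but red or turquoise is not meant.

How it is judged (in metres and radians):
On the way:
1. the tray with the ball is lifted clear of the bench in the gripper, its underside 50 mm up (height (world z) of tray above 0.05 m and contact force between the fingers and tray above 1 N), for 0.2 s.
At the end, for the whole second after the job is handed in: held still in the air by the gripper, touching nothing else: label facing the window at 50 to 150 mm, within 40 mm of its centre line sideways and in height, square within 17 degrees, tray level within 0.1 rad, under 20 mm/s, ball in its pocket (x of scanner_window in the frame of tray_label between -0.15 and -0.05 m and y of tray_label in the frame of scanner_window between -0.04 and 0.04 m and z of tray_label in the frame of scanner_window between -0.04 and 0.04 m and angle between the x axis of tray_label and the x axis of scanner_window, either way round below 0.3 rad and angle between tray's own z axis and vertical below 0.1 rad and linear speed of tray below 0.02 m/s and distance between ball_center and tray_pocket below 0.015 m and contact force between the fingers and tray above 1 N and height (world z) of tray above 0.08 m and contact force between tray and scanner below 0.2 N and contact force between tray and spare_tray below 0.2 N); the arm keeps its last pose, push and grip.
It fails at once if the ball left its pocket (centre more than 18 mm from its place) (distance between ball_center and tray_pocket above 0.018 m).
It fails at once if the tray was tipped more than 0.4 rad (23 degrees) (angle between tray's own z axis and vertical above 0.4 rad).
It fails at once if the tray's thin handle was squeezed too hard (contact force between the fingers and tray above 120 N).
It fails at once if the scanner was touched (contact force between anything else and scanner above 1 N).
It fails at once if the other tray, the bottle, the rack or the pot was moved by more than 15 mm (distance of any of spare_tray, reagent_bottle, tube_rack, sample_pot from where it was at the start of the episode above 0.015 m).
It also fails if it takes over 54 s, if anything falls off the work surface, if the arm or the gripper's body presses on something with over 40 N, if the wrist force passes 120 N, or if a joint passes its speed limit or range.

## Working session

There is one attempt and no reset: what is moved stays moved. The work goes in short steps, Python scripts to look and compute and a tool call to move; the robot and the scene stay as the last step left them, time stands still between calls to the robot, and variables do not carry over. Pictures are saved under pics/ and viewed, at most 10 in all, crops included, and the job is handed in when it is done.

Besides the shell and the picture viewer there is one more tool, called after ">>>" as name(argument=value, ...) on one line, values as JSON. drive_tool: Moves the arm, as the interface text tells. Its arguments: {"type":"object","properties":{"motion":{"type":"array","items":{"type":"array"}},"gripper":{"type":"number"}},"required":["motion"]}

```bash
mkdir -p pics
python3 - <<'E'
from rig import *
import cv2
for n in("side","top"):
    cv2.imwrite(f"pics/{n}0.png",cv2.resize(capture(n)[:,:,::-1],None,fx=1.5,fy=1.5,interpolation=cv2.INTER_CUBIC))
    c=camera_info(n);print(n,c)
s=read_state();print(s['time_s'],s['position'],s['tcp_rot'])
E
```

```text
side {'fovy': 45.23391387332268, 'cx': 258.42158437791227, 'cy': 189.59749996535606, 'xyz': array([ 0.41813975, -0.98788768,  0.69327647]), 'orientation': array([[ 0.98797785, -0.09742411,  0.12003464],
       [-0.15244608, -0.48492956,  0.86116404],
       [-0.02568979, -0.86910981, -0.49395159]])}
top {'fovy': 50.91519754320463, 'cx': 259.4716970404503, 'cy': 182.1685940159968, 'xyz': array([0.40536296, 0.01714608, 1.17149943]), 'orientation': array([[ 0.00169492, -0.98799677,  0.15446524],
       [-0.99968992,  0.00216337,  0.02480687],
       [-0.02484327, -0.15445939, -0.98768675]])}
0.1 [ 0.16473643 -0.60223702  0.22167367] [[ 9.64617246e-01  2.63654197e-01 -1.83334125e-04]
 [ 2.63654056e-01 -9.64615397e-01  1.91690170e-03]
 [ 3.28552258e-04 -1.89741322e-03 -9.99998146e-01]]
```

View pics/top0.png

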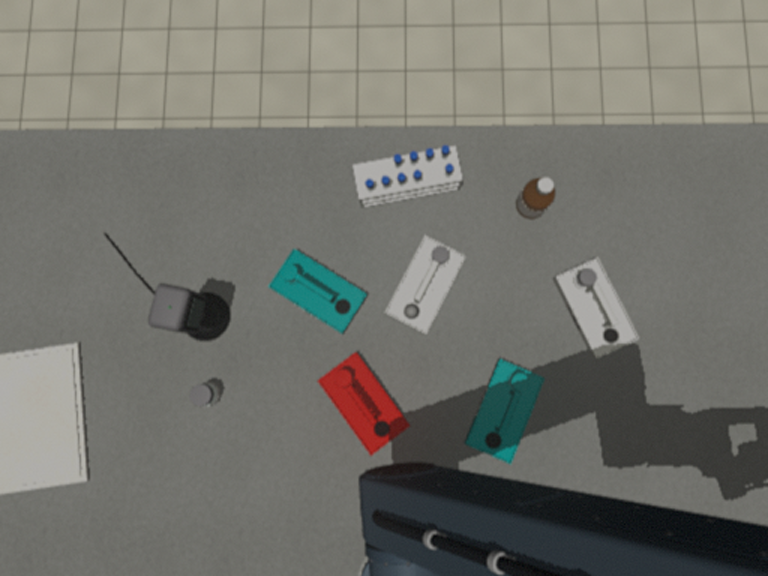

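View pics/side0.png

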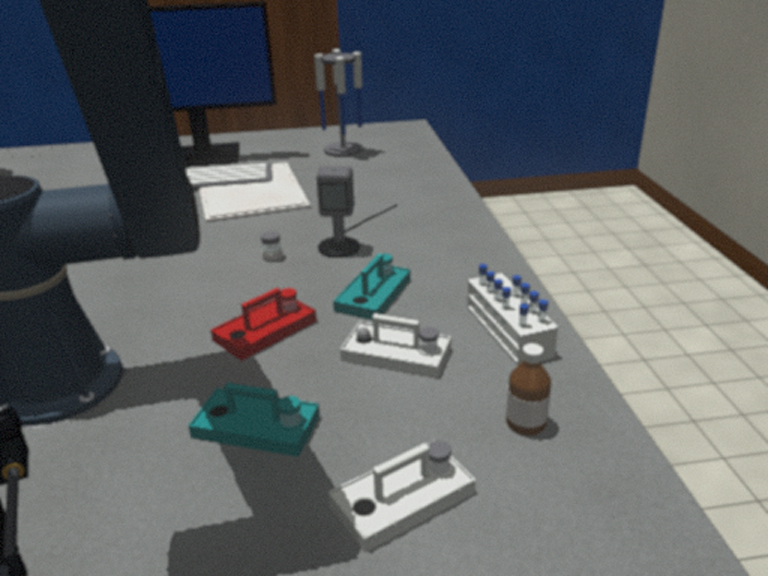

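The tray candidates in the top view (1.5x pixels) are:
- white at (425,285), with a grey ball at (411,311)
- white at (597,305), with an empty dark pocket at (611,335)
- turquoise at (320,290) and (505,410)
- red at (364,403)

I choose the white tray at (425,285). The scanner foot is at (207,315) and its head at (172,307). The window faces the side camera at (336,193) in the side view.

```bash
cat > h.py <<'E'
from rig import *
import numpy as np, cv2
def cam(n):
    c=camera_info(n); f=192/np.tan(np.radians(c['fovy']/2)); return c,f
def ray(n,u,v,z):
    c,f=cam(n); d=c['orientation']@np.array([(u-c['cx'])/f,(v-c['cy'])/f,1]); return c['xyz']+d*(z-c['xyz'][2])/d[2]
def proj(n,P):
    c,f=cam(n); q=(np.atleast_2d(P)-c['xyz'])@c['orientation']; return q[:,:2]/q[:,2:]*f+[c['cx'],c['cy']]
E
python3 - <<'E'
from h import *
t=capture("top");s=capture("side")
cr=lambda im,x,y,w,h,k:cv2.resize(im[y:y+h,x:x+w,::-1],None,fx=k,fy=k,interpolation=cv2.INTER_CUBIC)
a=cr(t,250,150,66,80,6);b=cr(t,90,180,66,80,6)
c=np.hstack([a,b]);cv2.imwrite("pics/c1.png",c)
cv2.imwrite("pics/c2.png",np.hstack([cr(s,205,105,50,70,7),cr(s,220,200,64,70,7)[:, :448]]))
g=t.min(2)[150:230,250:316]
m=((g>120)*255).astype(np.uint8)
cs=max(cv2.findContours(m,0,2)[0],key=cv2.contourArea)
r=cv2.minAreaRect(cs);p=cv2.boxPoints(r)+[250,150];print(r,p)
for q in p:print(ray("top",*q,.02))
E
```

```text
((33.18364715576172, 39.17543029785156), (32.42032241821289, 59.53758239746094), 27.299571990966797) [[255.12571716 208.19391632]
 [282.4322052  155.28759146]
 [311.24157715 170.15694427]
 [283.93508911 223.06327057]]
[0.51006759 0.05838435 0.02      ]
[ 0.66466474 -0.02079465  0.02      ]
[ 0.6203138  -0.10378843  0.02      ]
[ 0.46768588 -0.02366339  0.02      ]
```

View pics/c1.png

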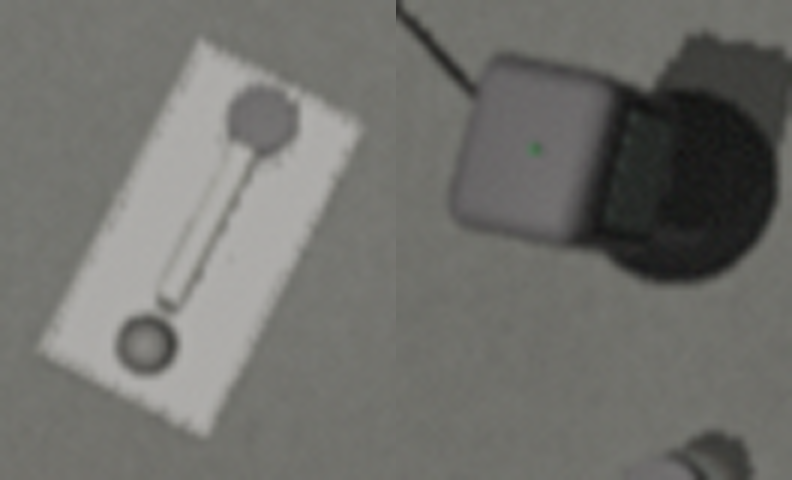

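View pics/c2.png

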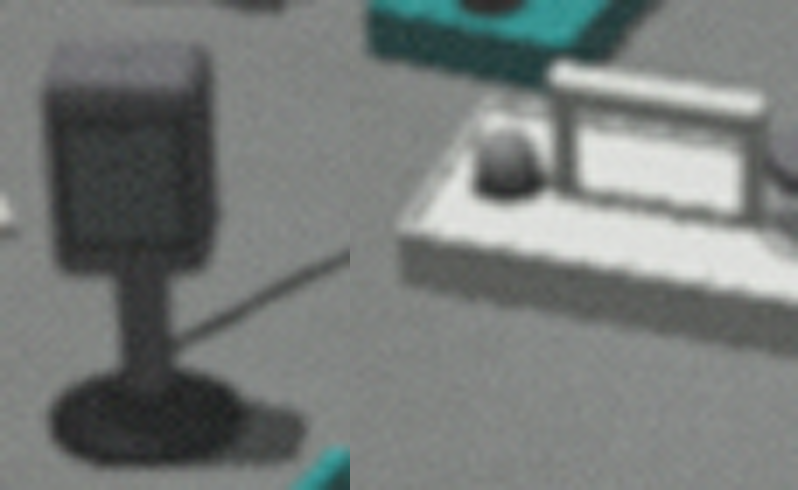

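Run:
```python
from h import *
A=lambda x,y,z:ray("top",250+x/6,150+y/6,z)
B=lambda x,y,z:ray("top",90+(x-396)/6,180+y/6,z)
S=lambda x,y,z:ray("side",205+x/7,105+y/7,z)
p=[[255.13,208.19],[282.43,155.29],[311.24,170.16],[283.94,223.06]]
q=np.array([ray("top",*u,.0255) for u in p]);print("plate c",q.mean(0),np.linalg.norm(q[1]-q[0]),np.linalg.norm(q[2]-q[1]))
d=(q[1]-q[0]+q[2]-q[3]);yaw=np.degrees(np.arctan2(d[1],d[0]));print("yaw y-axis",yaw)
ends=[A(243,150,.074),A(170,298,.074)];print("bar",ends,"ball",A(147,345,.0305),"pot",A(263,122,.058))
d=d/np.linalg.norm(d);x=np.cross(d,[0,0,1])
for n,P in(("ball",A(147,345,.0305)),("pot",A(263,122,.058))):print(n,(P-q.mean(0))@d,(P-q.mean(0))@x)
h=[B(488,50,.185),B(620,80,.185),B(583,247,.185),B(448,217,.185)]
print("head",np.mean(h,0),B(535,149,.185),"foot",B(682,187,.01))
for i in range(4):
    e=h[(i+1)%4]-h[i];print(np.linalg.norm(e),np.degrees(np.arctan2(e[1],e[0])))
w=[(50,100),(212,100)]
e=S(*w[1],.17)-S(*w[0],.17);print("side",e)
s0=np.mean(h,0)
print("foot side",S(147,418,.008))
for a in(-90,-95,-100,-105,-110):
    o=np.r_[np.cos(np.radians(a)),np.sin(np.radians(a)),0];l=np.r_[-o[1],o[0],0]
    F=[np.r_[s0[:2],0]+.03*o+k*.037*l+[0,0,z] for k in(-1,1) for z in(.185,.085)]
    print(a,((proj("side",F)-[205,105])*7).round().tolist())
```

```text
plate c [ 0.56491834 -0.02228007  0.0255    ] 0.17283955842666138 0.09365380509728148
yaw y-axis -27.405181285366343
bar [array([ 0.5968223, -0.0408432,  0.074    ]), array([ 0.5284779 , -0.00694426,  0.074     ])] ball [0.51105238 0.00307821 0.0305    ] pot [ 0.61286127 -0.05114918  0.058     ]
ball -0.059492694455385915 0.0022810073806510275
pot 0.05585035134715559 0.0035620588399726365
head [0.50400251 0.4045242  0.185     ] [0.50360509 0.40439226 0.185     ] foot [0.50251511 0.40016086 0.01      ]
0.05742601491734457 -102.72901689784649
0.06998005306969377 170.40639521671858
0.0580362225648054 77.76984719452544
0.07045420498781373 -10.109800721568684
side [ 0.07191396 -0.01609178  0.        ]
foot side [0.50401307 0.39441361 0.008     ]
-90 [[44.0, 88.0], [60.0, 294.0], [210.0, 75.0], [221.0, 280.0]]
-95 [[38.0, 85.0], [55.0, 291.0], [204.0, 77.0], [216.0, 283.0]]
-100 [[32.0, 83.0], [49.0, 289.0], [198.0, 80.0], [210.0, 286.0]]
-105 [[28.0, 80.0], [45.0, 286.0], [192.0, 83.0], [203.0, 289.0]]
-110 [[24.0, 78.0], [41.0, 283.0], [184.0, 85.0], [196.0, 292.0]]
```

The crop at (147,345) shows the ball seated in the chosen tray's pocket. The near side has no label, so the barcode faces the scanner.

Measured values:
- **Tray:** about (0.563, -0.024), y-axis yaw -27.4°, plate measured 173x94 mm against 170x90.
- **Scanner:** about (0.503, 0.402), looking along yaw of about -101°.

I'll move above the tray now.

>>> drive_tool(motion=[[[35,-30,0],[0,0,0]],[[35,-30,0],[0,0,0]],[[35,-30,0],[0,0,0]],[[35,-30,0],[0,0,0]],[[35,-30,0],[0,0,0]]], gripper=1.0)

```text
time_s: 0.7
position: [0.2947, -0.4104, 0.2225]
tcp_rot: [[0.965, 0.263, 0.0], [0.263, -0.965, 0.0], [0.0, -0.0, -1.0]]
force: [0.9, -0.3, 0.7]
opening: 1.001
grasp_force: 0.0
```

>>> drive_tool(motion=[[[35,-30,0],[0,0,0]],[[35,-30,0],[0,0,0]],[[35,-30,0],[0,0,0]],[[35,-30,0],[0,0,0]],[[35,-30,0],[0,0,0]]])

```text
time_s: 1.2
position: [0.4241, -0.2195, 0.2226]
tcp_rot: [[0.965, 0.263, 0.0], [0.263, -0.965, -0.0], [0.0, 0.0, -1.0]]
force: [0.9, -0.5, -0.3]
opening: 0.997
grasp_force: 0.0
```

>>> drive_tool(motion=[[[35,-30,0],[0,0,0]],[[35,-30,0],[0,0,0]],[[35,-30,0],[0,0,0]],[[35,-30,0],[0,0,0]],[[35,-30,0],[0,0,0]]])

```text
time_s: 1.7
position: [0.5533, -0.0285, 0.2225]
tcp_rot: [[0.965, 0.264, -0.0], [0.264, -0.965, -0.0], [-0.0, 0.0, -1.0]]
force: [0.5, -0.6, 0.6]
opening: 0.999
grasp_force: 0.0
```

>>> drive_tool(motion=[[[0,0,0],[0,0,0.148]],[[0,0,0],[0,0,0.148]],[[0,0,0],[0,0,0.148]],[[0,0,0],[0,0,0.148]],[[0,0,0],[0,0,0.148]]])

```text
time_s: 2.2
position: [0.5524, -0.0302, 0.2223]
tcp_rot: [[0.887, -0.461, -0.001], [-0.461, -0.887, 0.0], [-0.001, 0.0, -1.0]]
force: [0.4, -0.0, 1.2]
opening: 1.0
grasp_force: 0.0
```

>>> drive_tool(motion=[[[0,0,0],[0,0,0]],[[0,0,0],[0,0,0]]])

```text
time_s: 2.4
position: [0.5525, -0.0303, 0.2224]
tcp_rot: [[0.892, -0.453, -0.0], [-0.453, -0.892, 0.0], [-0.0, 0.0, -1.0]]
force: [0.2, -0.3, 0.5]
opening: 1.002
grasp_force: 0.0
```

>>> drive_tool(motion=[[[6,-10,0],[0,0,0.008]],[[0,0,30],[0,0,0]],[[0,0,35],[0,0,0]],[[0,0,25],[0,0,0]],[[0,0,10],[0,0,0]]])

```text
time_s: 2.9
position: [0.5615, -0.0235, 0.1201]
tcp_rot: [[0.887, -0.462, -0.004], [-0.462, -0.887, 0.001], [-0.004, 0.001, -1.0]]
force: [-0.3, 0.5, 0.5]
opening: 0.998
grasp_force: 0.0
```

>>> drive_tool(motion=[[[0,0,0],[0,0,0]],[[0,0,0],[0,0,0]]])

```text
time_s: 3.1
position: [0.5636, -0.0242, 0.1233]
tcp_rot: [[0.887, -0.462, 0.002], [-0.462, -0.887, -0.0], [0.002, -0.001, -1.0]]
force: [-0.4, 0.1, -0.1]
opening: 0.998
grasp_force: 0.0
```

Run:
```python
from h import *
s=capture("side");t=capture("top")
cr=lambda im,x,y,w,h,k:cv2.resize(im[y:y+h,x:x+w,::-1],None,fx=k,fy=k,interpolation=cv2.INTER_CUBIC)
cv2.imwrite("pics/d1.png",np.hstack([cr(s,210,130,100,130,4),cr(t,235,130,100,130,4)]))
print(read_state()['position'])
```

```text
[ 0.56386106 -0.02440006  0.12401179]
```

View pics/d1.png

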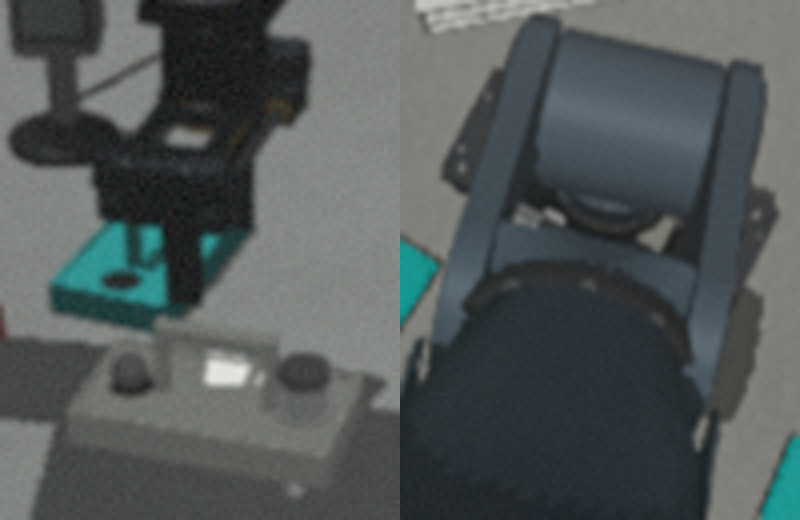

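Run:
```python
from h import *
st=read_state();R=np.array(st['tcp_rot']);p=np.array(st['position'])
print("finger tip pred",(proj("side",[p+R[:,1]*.05])-[210,130])*4)
c=np.r_[.563,-.024,0];d=np.r_[np.cos(np.radians(-27.4)),np.sin(np.radians(-27.4)),0]
print("bar top ends",(proj("side",[c+k*.04*d+[0,0,.074] for k in(-1,1)])-[210,130])*4)
```

```text
finger tip pred [[186.26691476 301.31261993]]
bar top ends [[152.85096747 319.44664863]
 [274.38137442 338.7454126 ]]
```

The picture shows the finger tip at (183,300), where I predicted (186,301). The bar ends also match within about 1 px. Descending and gripping.

>>> drive_tool(motion=[[[0,0,20],[0,0,0]],[[0,0,25],[0,0,0]],[[0,0,20],[0,0,0]],[[0,0,10],[0,0,0]],[[0,0,0],[0,0,0]]])

```text
time_s: 3.7
position: [0.5623, -0.0241, 0.0472]
tcp_rot: [[0.886, -0.463, -0.001], [-0.463, -0.886, 0.0], [-0.001, 0.0, -1.0]]
force: [-1.0, -0.5, 0.1]
opening: 0.996
grasp_force: 0.0
```

>>> drive_tool(motion=[[[0,0,0],[0,0,0]],[[0,0,0],[0,0,0]],[[0,0,0],[0,0,0]],[[0,0,0],[0,0,0]],[[0,0,0],[0,0,0]]], gripper=0.4)

```text
time_s: 4.2
position: [0.5627, -0.0242, 0.048]
tcp_rot: [[0.886, -0.463, 0.001], [-0.463, -0.886, -0.0], [0.001, -0.0, -1.0]]
force: [-0.5, -0.6, 0.1]
opening: 0.635
grasp_force: 0.0
```

>>> drive_tool(motion=[[[0,0,0],[0,0,0]],[[0,0,0],[0,0,0]],[[0,0,0],[0,0,0]],[[0,0,0],[0,0,0]],[[0,0,0],[0,0,0]]], gripper=0.25)

```text
time_s: 4.7
position: [0.5625, -0.0242, 0.0475]
tcp_rot: [[0.886, -0.463, -0.0], [-0.463, -0.886, 0.0], [-0.0, 0.0, -1.0]]
force: [-0.6, 0.8, 0.2]
opening: 0.264
grasp_force: 0.0
```

>>> drive_tool(motion=[[[0,0,0],[0,0,0]],[[0,0,0],[0,0,0]],[[0,0,0],[0,0,0]]], gripper=0.17)

```text
time_s: 5.0
position: [0.5626, -0.0239, 0.0475]
tcp_rot: [[0.886, -0.463, 0.0], [-0.463, -0.886, 0.001], [0.0, -0.001, -1.0]]
force: [1.3, 2.1, -0.3]
opening: 0.178
grasp_force: 1.0
```

>>> drive_tool(motion=[[[0,0,0],[0,0,0]],[[0,0,0],[0,0,0]],[[0,0,0],[0,0,0]],[[0,0,0],[0,0,0]],[[0,0,0],[0,0,0]]], gripper=0.0)

```text
time_s: 5.5
position: [0.5626, -0.0242, 0.0476]
tcp_rot: [[0.886, -0.463, 0.0], [-0.463, -0.886, 0.0], [0.0, -0.0, -1.0]]
force: [0.7, 1.4, 0.4]
opening: 0.134
grasp_force: 30.0
```

>>> drive_tool(motion=[[[0,0,-1],[0,0,0]],[[0,0,-2],[0,0,0]],[[0,0,-3],[0,0,0]],[[0,0,-4],[0,0,0]],[[0,0,-4],[0,0,0]]])

```text
time_s: 6.0
position: [0.5624, -0.0243, 0.0619]
tcp_rot: [[0.886, -0.463, -0.0], [-0.463, -0.886, -0.0], [-0.0, 0.0, -1.0]]
force: [0.5, -0.4, -2.6]
opening: 0.128
grasp_force: 30.0
```

>>> drive_tool(motion=[[[0,0,-5],[0,0,0]],[[0,0,-6],[0,0,0]],[[0,0,-8],[0,0,0]],[[0,0,-9],[0,0,0]],[[0,0,-10],[0,0,0]]])

```text
time_s: 6.5
position: [0.5625, -0.0242, 0.1004]
tcp_rot: [[0.886, -0.463, 0.0], [-0.463, -0.886, -0.0], [0.0, -0.0, -1.0]]
force: [-0.0, 0.0, -3.4]
opening: 0.13
grasp_force: 30.0
```

>>> drive_tool(motion=[[[0,0,-10],[0,0,0]],[[0,0,-9],[0,0,0]],[[0,0,-9],[0,0,0]],[[0,0,-8],[0,0,0]],[[0,0,-8],[0,0,0]]])

```text
time_s: 7.0
position: [0.5624, -0.0242, 0.1442]
tcp_rot: [[0.886, -0.463, -0.0], [-0.463, -0.886, 0.0], [-0.0, -0.0, -1.0]]
force: [-0.4, -0.2, -3.4]
opening: 0.137
grasp_force: 30.0
```

>>> drive_tool(motion=[[[0,0,-8],[0,0,0]],[[0,0,-7],[0,0,0]],[[0,0,-6],[0,0,0]],[[0,0,-4],[0,0,0]],[[0,0,-2],[0,0,0]]])

```text
time_s: 7.5
position: [0.5626, -0.0242, 0.171]
tcp_rot: [[0.886, -0.463, 0.0], [-0.463, -0.886, -0.0], [0.0, -0.0, -1.0]]
force: [0.1, 0.1, -3.2]
opening: 0.136
grasp_force: 30.0
```

>>> drive_tool(motion=[[[0,0,0],[0,0,0]],[[0,0,0],[0,0,0]]])

```text
time_s: 7.7
position: [0.5623, -0.0242, 0.1703]
tcp_rot: [[0.886, -0.463, -0.001], [-0.463, -0.886, 0.0], [-0.001, 0.0, -1.0]]
force: [0.3, -0.8, -3.0]
opening: 0.133
grasp_force: 30.0
```

Run:
```python
from h import *
s=capture("side")
cr=lambda im,x,y,w,h,k:cv2.resize(im[y:y+h,x:x+w,::-1],None,fx=k,fy=k,interpolation=cv2.INTER_CUBIC)
cv2.imwrite("pics/e1.png",cr(s,190,70,130,130,4))
st=read_state();print(st['position'],st['force'],st['moment'])
```

```text
[ 0.56221594 -0.02415032  0.17020403] [-0.76865643 -0.48644521 -3.34487851] [ 0.08251034 -0.0189774   0.04473658]
```

View pics/e1.png

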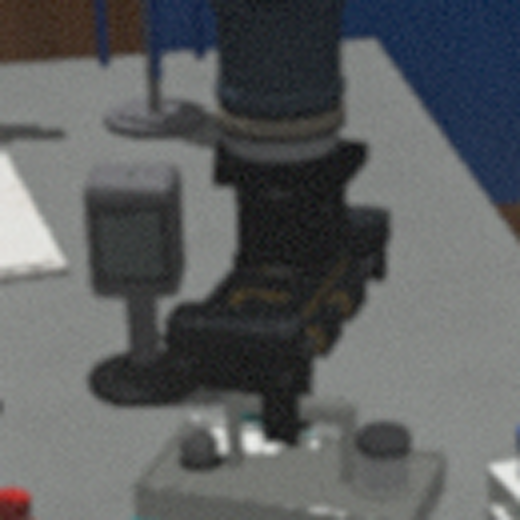

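The tray hangs level with the ball in its pocket at (200,447). Next I turn it 16°, then carry it over.

>>> drive_tool(motion=[[[0,0,0],[0,0,-0.01]],[[0,0,0],[0,0,-0.025]],[[0,0,0],[0,0,-0.035]],[[0,0,0],[0,0,-0.04]],[[0,0,0],[0,0,-0.04]]])

```text
time_s: 8.25
position: [0.5624, -0.0242, 0.1704]
tcp_rot: [[0.947, -0.323, -0.0], [-0.323, -0.947, 0.0], [-0.0, 0.0, -1.0]]
force: [0.4, 0.3, -3.3]
opening: 0.133
grasp_force: 30.0
```

>>> drive_tool(motion=[[[0,0,0],[0,0,-0.04]],[[0,0,0],[0,0,-0.035]],[[0,0,0],[0,0,-0.03]],[[0,0,0],[0,0,-0.02]],[[0,0,0],[0,0,-0.01]]])

```text
time_s: 8.75
position: [0.5625, -0.0242, 0.1705]
tcp_rot: [[0.981, -0.194, -0.0], [-0.194, -0.981, 0.0], [-0.0, -0.0, -1.0]]
force: [0.2, -0.3, -2.6]
opening: 0.134
grasp_force: 30.0
```

>>> drive_tool(motion=[[[-1,-2,0],[0,0,0]],[[-3,-5,-1],[0,0,0]],[[-5,-8,-1],[0,0,0]],[[-7,-11,0],[0,0,0]],[[-8,-13,0],[0,0,0]]])

```text
time_s: 9.25
position: [0.546, 0.0199, 0.1726]
tcp_rot: [[0.981, -0.195, -0.0], [-0.195, -0.981, 0.0], [-0.0, -0.0, -1.0]]
force: [0.0, 0.7, -3.0]
opening: 0.134
grasp_force: 30.0
```

>>> drive_tool(motion=[[[-8.5,-14,0],[0,0,0]],[[-8.5,-14,0],[0,0,0]],[[-8.5,-14,0],[0,0,0]],[[-8.5,-14,0],[0,0,0]],[[-8.5,-14,0],[0,0,0]]])

```text
time_s: 9.75
position: [0.5179, 0.0971, 0.1726]
tcp_rot: [[0.981, -0.195, 0.0], [-0.195, -0.981, 0.0], [0.0, -0.0, -1.0]]
force: [-0.0, 0.0, -2.6]
opening: 0.134
grasp_force: 30.0
```

>>> drive_tool(motion=[[[-8.5,-14,0],[0,0,0]],[[-8.5,-14,0],[0,0,0]],[[-8.5,-14,0],[0,0,0]],[[-8.5,-13,0],[0,0,0]],[[-8,-12,0],[0,0,0]]])

```text
time_s: 10.25
position: [0.4898, 0.1708, 0.1726]
tcp_rot: [[0.981, -0.195, 0.0], [-0.195, -0.981, 0.0], [0.0, -0.0, -1.0]]
force: [-0.3, 0.7, -3.1]
opening: 0.133
grasp_force: 30.0
```

>>> drive_tool(motion=[[[-7,-11,0],[0,0,0]],[[-6,-9,0],[0,0,0]],[[-5,-7,0],[0,0,0]],[[-3,-5,0],[0,0,0]],[[-1,-2,0],[0,0,0]]])

```text
time_s: 10.75
position: [0.4752, 0.2077, 0.1725]
tcp_rot: [[0.981, -0.195, -0.0], [-0.195, -0.981, -0.0], [-0.0, 0.0, -1.0]]
force: [0.8, 1.0, -3.4]
opening: 0.133
grasp_force: 30.0
```

>>> drive_tool(motion=[[[0,0,0],[0,0,0]],[[0,0,0],[0,0,0]],[[0,0,0],[0,0,0]]])

```text
time_s: 11.05
position: [0.4757, 0.2068, 0.1726]
tcp_rot: [[0.981, -0.196, 0.0], [-0.196, -0.981, -0.0], [0.0, 0.0, -1.0]]
force: [-0.2, -0.3, -2.9]
opening: 0.138
grasp_force: 30.0
```

Run:
```python
from h import *
s=capture("side");t=capture("top")
cr=lambda im,x,y,w,h,k:cv2.resize(im[y:y+h,x:x+w,::-1],None,fx=k,fy=k,interpolation=cv2.INTER_CUBIC)
cv2.imwrite("pics/f1.png",np.hstack([cr(s,170,70,100,140,4),cr(t,80,120,100,140,4)]))
```

```text
(no output)
```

View pics/f1.png

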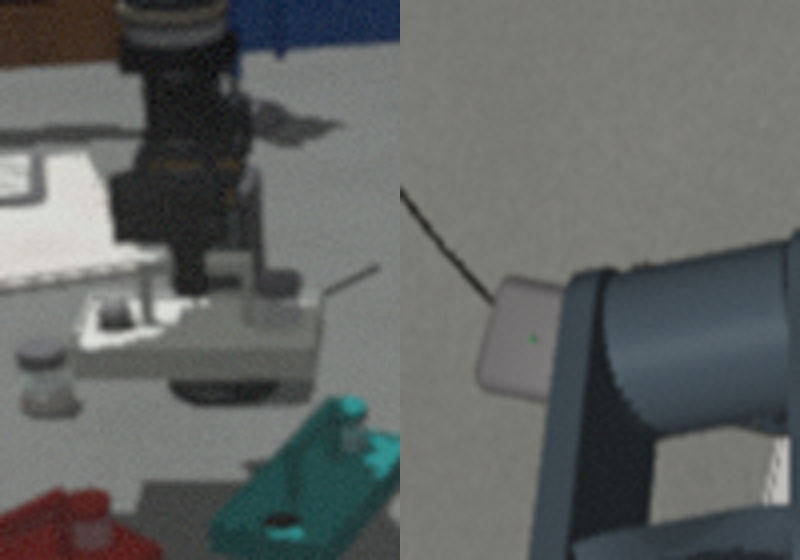

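The ball is still in its pocket at (115,315) and the tray is level in front of the scanner. It is about 25 mm short of the target.

>>> drive_tool(motion=[[[-1,-2,0],[0,0,0]],[[-3,-6,0],[0,0,0]],[[-3,-8,0],[0,0,0]],[[-3,-6,0],[0,0,0]],[[-1,-2,0],[0,0,0]]])

```text
time_s: 11.65
position: [0.4689, 0.234, 0.1725]
tcp_rot: [[0.981, -0.194, -0.0], [-0.194, -0.981, 0.0], [-0.0, -0.0, -1.0]]
force: [-0.1, -0.1, -3.0]
opening: 0.137
grasp_force: 30.0
```

>>> drive_tool(motion=[[[0,0,0],[0,0,0]],[[0,0,0],[0,0,0]],[[0,0,0],[0,0,0]],[[0,0,0],[0,0,0]],[[0,0,0],[0,0,0]]])

```text
time_s: 12.15
position: [0.4694, 0.2327, 0.1725]
tcp_rot: [[0.981, -0.195, -0.0], [-0.195, -0.981, -0.0], [-0.0, 0.0, -1.0]]
force: [-0.5, -0.3, -3.4]
opening: 0.132
grasp_force: 30.0
```

Run:
```python
from h import *
st=read_state();p=np.array(st['position']);R=np.array(st['tcp_rot'])
lab=p-R[:,1]*.045+[0,0,-.048+.011]
o=np.r_[np.cos(np.radians(-101)),np.sin(np.radians(-101)),0];w=np.r_[.503,.402,.135]+.027*o
e=lab-w;print(p,"gap",e@o,"side",e@np.r_[-o[1],o[0],0],"dz",e[2],np.degrees(np.arccos(R[:,1]@o)),np.abs(st['qvel']).max())
c=np.r_[p[:2],p[2]-.048]; 
print("ball pred px",(proj("side",[c-R[:,0]*.058+[0,0,.0305]])-[170,70])*4)
cv2.imwrite("pics/g1.png",cv2.resize(capture("side")[70:210,170:270,::-1],None,fx=4,fy=4,interpolation=cv2.INTER_CUBIC))
```

```text
[0.46937403 0.23270502 0.17254312] gap 0.10060116303132531 side -0.0004990652246012144 dz 0.0005415424780340627 0.26242359430082063 0.08179045975377669
ball pred px [[104.07325728 298.96971008]]
```

View pics/g1.png

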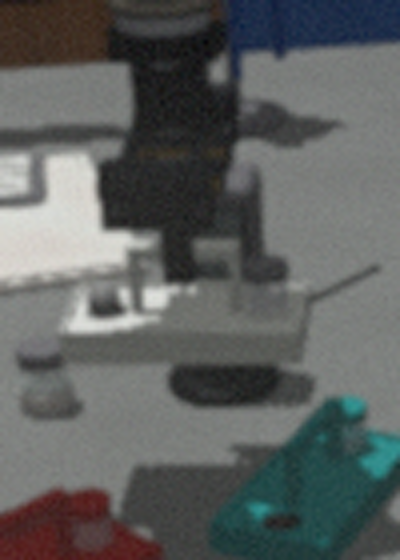

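The ball is at (104,300), where I predicted (104,299). The tray is level, square to the window and still, with a gap of about 100 mm.

```bash
python3 -c "from rig import hand_in; print(hand_in())"
```

```text
the job is handed in; nothing more can be done
None
```

I handed the job in with the tray that has the ball held level and still, its barcode square to the scanner window by my measurements, about 100 mm in front and centred; the ball was in its pocket in the last picture. The hand-in returned no verdict.

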